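# Refill the hob extractor's filter box and turn its cover the right way round

### The job

The steel cover of the extractor's filter box was put on back to front, so it hides the reset button. Lift it off and lay it flat on the worktop beside the box, stack the thick filter cassette and then the thin one squarely on the cassette already in the box, and take the cover up again and seat it fully home on both pins, turned the other way round so that the cut-out in its end leaves the button free. Leave the jug, the jar and the spice bottle where they are.

Things in the scene. Friction and masses are not known exactly. Their poses are not given: they have to be found in the camera images.
- housing: fixed filter box: floor plate 250 (x) x 100 x 10 mm; end cheeks 20 (x) x 84 (y) mm at x = -78 and +78 mm, tops 99 mm above the worktop, 136 mm free between them, long sides and top open. Each has an upright pin mid-top, 8 mm thick, 15 high, tapered tip. Button post outside the +x cheek, round outlet at -x. Origin: centre of underside; x from outlet to button, z up.
- button (a point): top of the small black reset button (16 mm across) on its post, 106 mm along the housing's x, 95 mm above the worktop: 4 mm below a seated cover.
- cover: steel plate 236 (x) x 90 x 5 mm, 12 mm holes at x = -78 and +78 mm on its centre line; cut-out 28 deep, 34 wide mid +x end; upright grip fin 60 (x) x 10 (y) x 30 mm high mid-top. 0.3 kg. Starts seated on the housing's pins, cut-out at the outlet end (wrong way). Origin: centre of underside, 99 mm over the housing's origin when seated; x towards the cut-out, z up.
- cover_notch (a point): middle of the cut-out in the cover's +x end, 104 mm along the cover's x, level with its top face; over the button when the cover is the right way round.
- cassette_low: closed grey plastic filter cassette, a box with black louvre stripes on its top and long sides, 96 (x) x 56 (y) x 28 (z) mm; it begins lying in the housing, in the middle of its floor (underside 10 mm above the worktop), under the cover, lengthwise along the housing's x, and stays there. Origin: centre of its underside; x along its length, z up.
- cassette_thick: closed grey plastic filter cassette, a box with black louvre stripes on its top and long sides, 96 (x) x 56 (y) x 34 (z) mm (the thick one), lying on the worktop; its place: squarely on cassette_low, underside 38 mm above the worktop. Origin: centre of its underside; x along its length, z up.
- cassette_thin: closed grey plastic filter cassette, a box with black louvre stripes on its top and long sides, 96 (x) x 56 (y) x 22 (z) mm (the thin one), lying on the worktop; its place: squarely on cassette_thick, underside 72 mm above the worktop, which leaves 5 mm under the seated cover. Origin: centre of its underside; x along its length, z up.
- spice_bottle: amber bottle with black cap, 48 mm across, 130 mm high, a bystander. Origin: centre of its underside.
- jug: glass jug with a handle, 84 mm across, 100 mm high, a bystander. Origin: centre of its underside.
- jar: glass jar with steel lid, 64 mm across, 85 mm high, a bystander. Origin: centre of its underside.
Not all that is in view belongs to the job. What is shaped like the cassette_thick but purple is not meant.

How it is judged:
By the outcome, as a careful person would: the job done as asked, in the order asked, and still so for the second after the job is handed in, with the robot touching nothing.
It also fails if it takes over 72 s, if anything falls off the work surface, if the arm or the gripper's body presses on something with over 40 N, if the wrist force passes 120 N, or if a joint passes its speed limit or range.

### The arm

A 6-joint arm with a two-finger parallel gripper is mounted at the origin on the work surface. World frame = base frame: x ahead of the robot, y to its left, z up, the work surface at z = 0. Lengths are in mm, angles in rad, forces in N, time in s.
With the tool pointing down it reaches from about 350 to 875 mm from the base axis. Payload 4.2 kg.
Tool frame: the origin (TCP) lies at the very end of the fingers, on their centre line; the grasp point (between the pads) lies 19 mm behind it; z points along the fingers, y is the line along which they close (so a half turn about z gives the same grasp; the last joint's range is limited). The gripper opens to 85 mm and grips with 20 to 120 N. Pads are 22 mm wide; open, the fingers measure 114 mm over their backs; the gripper's body (76 mm by 85 mm) begins 54 mm behind the grasp point. The pads swing forward as they close: fully open they stand 13 mm farther back than shut.
Start: joints at [-1.06, 0.385, 0.008, 0, -1.194, -0.259], TCP at [155.734, -605.265, 231.312] pointing down, gripper open.
Joint ranges: [-3.14, 3.14], [-1.21, 2.06], [-1.07, 1.41], [-3.16, 2.05], [-2.99, -0.16], [-3.1, 3.1]. Speed limits (rad/s): [2.79, 2.79, 3.14, 3.14, 3.14, 3.14].

### API

Orientations are given as a unit quaternion [x, y, z, w].
In Python, from bench import read_state, get_image, get_calibration, job_done gives the robot as it stands.
- The arm moves only by the shell command python3 -m creep 'ROWS'. ROWS is a JSON object of lists of equal length, an entry for each row: "translation": the shift along the world's x, y, z in cm, a list of three; "delta_rot": the turn, a rotation vector about the world's x, y, z in degrees, a list of three; "hand": the finger opening in cm, from 0 to 8.54. A call has 1 to 8 rows; each row is the pose to reach, as a shift and turn from the pose commanded when the call began; what a row does not reach only later rows make up. A row lasts 1/8 s, in which the tool goes at most 62.5 mm and 10.7 degrees, less where a joint would pass 70% of its speed; a pose out of reach is approached as far as the arm can. A call with a gripper value outside its range is refused whole. The fingers move at their own pace and stop on an object; the grip force is fixed at half the most. Time passes only in rows, so rows that repeat a pose let the fingers close. It gives the time, the measured TCP pose, the force, the opening and the grip force at its end, in the units of the state.
- read_state(): the state, without advancing time (a new reading comes with each control period).
- get_image(name): name is "scene" or "side" or "wrist"; returns (picture, depth): 384x512x3 uint8, red, green, blue; 384x512 float32, mm along the optical axis (not along the pixel's ray), 0 where there is no reading.
- get_calibration(name): a dict with "intrinsics" (3x3 intrinsics, pixels), "xyz" and "attitude" of the camera in the world. Camera axes: x right, y down, z forward; pixel columns grow to the right and rows downward; lengths in mm; the calibration is good to about 2 mm. A picture is of the moment at which its call begins: read the wrist's pose just before it. get_calibration takes no time and is no camera call; for the wrist camera it gives the pose at the moment of the call.
- job_done(): hands the job in; it is judged then, once.
The state is a dict: "clock": time; "joints": joint angles; "joint_vel": joint speeds; "joint_efforts": joint torques, N m; "position": TCP position; "ee_rot": TCP orientation; "contact_force": force on the tool from outside, world axes, zero at the start; "wrist_torque": the same for the moment, N m; "gripper_width": finger opening in mm; "grasp_force": force on a finger pad.
Only numpy, scipy, OpenCV 4.12 (cv2) and the standard library are available. Lean on these libraries where they do the work, as an engineer would, in place of code of your own. Each camera call takes 0.05 s, during which the arm holds its last target. There are 200 camera calls.

## Working session

There is one attempt and no reset: what is moved stays moved. The work goes in short steps, Python scripts to look and compute and a shell command to move; the robot and the scene stay as the last step left them, time stands still between calls to the robot, and variables do not carry over. Pictures are saved under pics/ and viewed, at most 10 in all, crops included, and the job is handed in when it is done.

```bash
ls; mkdir -p pics; python3 - <<'E'
from bench import *
import cv2,numpy as np
for n in ["scene","side"]:
    p,d=get_image(n); cv2.imwrite(f"pics/{n}0.png",p[:,:,::-1]); np.savez(f"{n}0.npz",p=p,d=d); print(n,get_calibration(n),(d>0).mean())
s=read_state(); print(s)
E
```

```text
pics
scene {'intrinsics': array([[456.42790366,   0.        , 260.7944314 ],
       [  0.        , 456.42790366, 192.57489793],
       [  0.        ,   0.        ,   1.        ]]), 'xyz': array([1060.72814497, -801.8513374 , 1331.58644487]), 'attitude': array([ 0.91794079,  0.23793476, -0.08266351, -0.30649387])} 0.9962209065755209
side {'intrinsics': array([[452.24359234,   0.        , 254.45931896],
       [  0.        , 452.24359234, 193.64500184],
       [  0.        ,   0.        ,   1.        ]]), 'xyz': array([ 204.92332747,  907.20407332, 1047.27148888]), 'attitude': array([-0.19819862,  0.896469  , -0.38849454,  0.07831116])} 0.9959920247395834
{'clock': 0.1, 'joints': array([-1.06043333e+00,  3.85457688e-01,  6.74196433e-03, -4.43008212e-04,
       -1.19402482e+00, -2.58598881e-01]), 'joint_vel': array([-0.00070851, -0.00084796,  0.00422429,  0.00191391, -0.0007776 ,
        0.00100084]), 'joint_efforts': array([-7.84050098e-04, -3.93317735e+01,  1.88928992e+01,  4.19797540e+00,
       -2.63235743e-03,  1.11433286e-05]), 'position': array([ 155.57429379, -604.76970724,  230.33503117]), 'ee_rot': array([-1.25468748e-01,  9.92097075e-01,  9.78363817e-04, -1.73760569e-04]), 'contact_force': array([ 0.12130011,  0.37743262, -0.03175547]), 'wrist_torque': array([ 0.00232627,  0.02017518, -0.00067507]), 'grasp_force': 0.0, 'gripper_width': 85.39248738149428}
```

View pics/scene0.png

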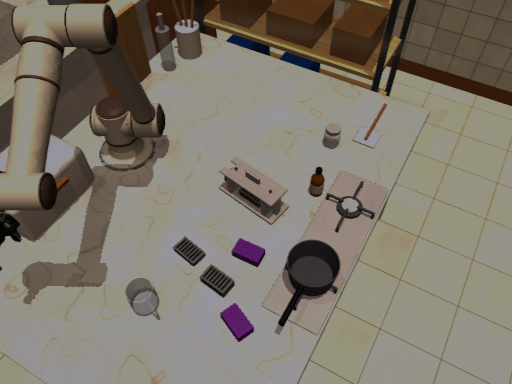

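View pics/side0.png

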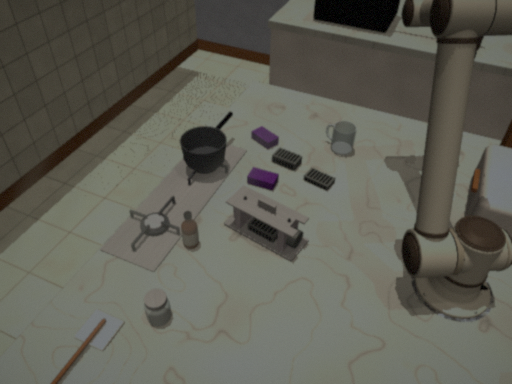

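The scene view shows the housing with its cover at (253,190), cassettes at (189,250) and (217,280), and purple decoys at (249,252) and (237,322). The jug is at (142,297), the jar at (332,135) and the spice bottle at (317,182). Next I'll turn depth into world points.

```bash
cat > h.py <<'E'
import numpy as np,cv2
from scipy.spatial.transform import Rotation as R
from bench import *
def cloud(n,p=None,d=None,c=None):
    if p is None:
        c=get_calibration(n); p,d=get_image(n)
    c=c or get_calibration(n); K=np.array(c["intrinsics"])
    v,u=np.mgrid[:d.shape[0],:d.shape[1]]
    P=np.stack([(u-K[0,2])/K[0,0]*d,(v-K[1,2])/K[1,1]*d,d],-1)
    return p,d,P@R.from_quat(c["attitude"]).as_matrix().T+c["xyz"]
def pix(c,X):
    q=R.from_quat(c["attitude"]).inv().apply(np.atleast_2d(X)-c["xyz"]); K=c["intrinsics"]
    return np.c_[K[0,0]*q[:,0]/q[:,2]+K[0,2],K[1,1]*q[:,1]/q[:,2]+K[1,2]]
def comps(m,W,lo=40):
    n,l,s,c=cv2.connectedComponentsWithStats(m.astype(np.uint8))
    for i in range(1,n):
        if s[i,4]<lo: continue
        Q=W[l==i]; r=cv2.minAreaRect(Q[:,:2].astype(np.float32))
        yield l==i,c[i].round(),s[i,4],Q,r
E
python3 - <<'E'
from h import *
for n in["scene","side"]:
    z=np.load(n+"0.npz"); p,d,W=cloud(n,z["p"],z["d"])
    ok=(d>0)&(W[...,0]>200)&(W[...,0]<900)&(abs(W[...,1])<800)
    t=W[ok&(abs(W[...,2])<8)]; print(n,"table z",np.median(t[:,2]))
    for lo,hi in[(10,50),(85,112),(8,160),(120,145)]:
        print(lo,hi)
        for m,c,a,Q,r in comps(ok&(W[...,2]>lo)&(W[...,2]<hi),W):
            print(c,a,"med",np.median(Q,0).round(),"z95",np.percentile(Q[:,2],[50,95]).round(1),"rect",np.round(r[0],1),np.round(r[1],1),round(r[2],1),p[m].mean(0).round())
    im=cv2.resize(p[130:350,100:400] if n=="scene" else p[100:280,150:400],None,fx=2.6,fy=2.6,interpolation=cv2.INTER_CUBIC)
    cv2.imwrite(f"pics/{n}crop.png",cv2.convertScaleAbs(im[:,:,::-1],alpha=1.4))
E
```

```text
scene table z -0.13753817381734734
10 50
[374. 123.] 134 med [801. 581.  18.] z95 [18.  25.4] rect [795.6 603. ] [ 46.4 224.5] 7.3 [121.  78.  53.]
[330. 142.] 116 med [692. 395.  30.] z95 [29.6 48.6] rect [690.6 400.7] [62.5 31.6] 15.2 [77. 72. 64.]
[346. 205.] 537 med [869. 154.  25.] z95 [24.9 38.4] rect [844.6 153.3] [120.4 231.4] 12.8 [85. 80. 78.]
[251. 200.] 543 med [556.  10.  24.] z95 [23.6 44.2] rect [550.    7.9] [254.9  83.1] 0.4 [63. 54. 51.]
[315. 191.] 88 med [742. 152.  29.] z95 [28.9 46.9] rect [738.7 156.6] [48.7 24.8] 11.4 [66. 55. 44.]
[188. 250.] 476 med [ 480. -266.   21.] z95 [21.3 27. ] rect [ 477.4 -264. ] [ 58.  100.4] 78.7 [55. 51. 46.]
[248. 251.] 540 med [ 655. -180.   33.] z95 [32.7 38. ] rect [ 653.6 -175.2] [97.7 59.8] 0.5 [77. 25. 88.]
[308. 269.] 816 med [ 857. -148.   42.] z95 [42.3 47.1] rect [ 851.4 -145.1] [108.   96.8] 90.0 [54. 49. 49.]
[216. 280.] 599 med [ 622. -314.   33.] z95 [32.7 38.1] rect [ 618.  -311.1] [58.3 99.2] 82.7 [55. 50. 45.]
[139. 291.] 146 med [ 428. -459.   31.] z95 [31.1 47.9] rect [ 435.8 -462.6] [72.  26.8] 60.9 [83. 80. 
[... 5533 characters left out ...]
] rect [796.3  27.6] [43.3 50.7] 69.5 [114. 110. 102.]
[147. 260.] 66 med [813. 288.   9.] z95 [ 9.  10.6] rect [811.5 286.7] [54.6 31.4] 52.2 [116. 112. 104.]
[157. 307.] 810 med [674. 434.  72.] z95 [71.9 87.6] rect [682.5 424.6] [61.1 61. ] 87.0 [92. 91. 84.]
[ 91. 338.] 1066 med [797. 538.  11.] z95 [11.1 22.5] rect [799.5 579. ] [207.2  90.1] 88.6 [104.  98.  91.]
120 145
[211. 143.] 126 med [ 835. -139.  123.] z95 [123.2 126.5] rect [ 846.  -159.2] [163.6 104.8] 89.7 [47. 47. 45.]
[267. 204.] 111 med [547.  41. 132.] z95 [132.1 137.2] rect [550.2  38.4] [15.1 61.7] 77.2 [86. 83. 77.]
[187. 215.] 57 med [734. 176. 129.] z95 [129.5 133.1] rect [736.4 174.7] [21.8 20.4] 83.8 [64. 62. 57.]
```

View pics/scenecrop.png

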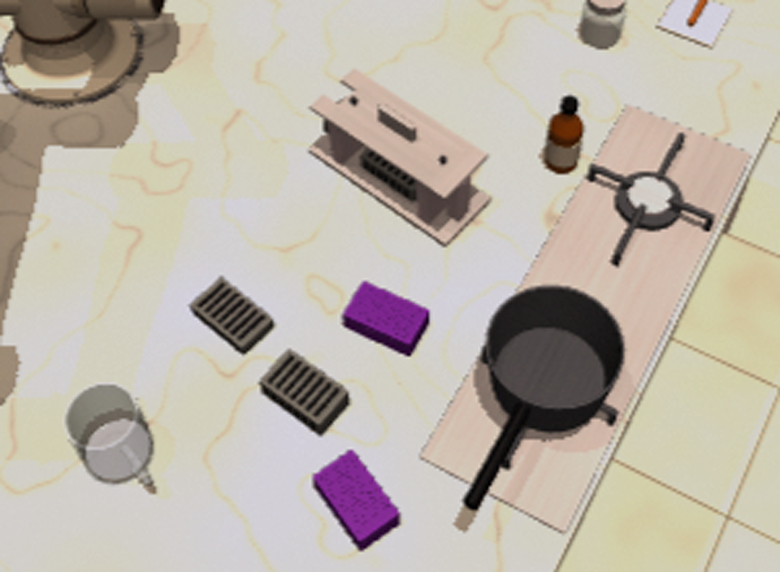

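The crop shows the cover's cut-out at the robot-side end and the box yaw at about -11°. The grey cassettes have tops at about 22 mm (thin, robot side) and 34 mm (thick). I'll move above the cover next.

```bash
python3 -m creep '{"translation":[[39,64,10],[39,64,10],[39,64,10],[39,64,10],[39,64,10],[39,64,10],[39,64,10],[39,64,10]],"delta_rot":[[0,0,-25],[0,0,-25],[0,0,-25],[0,0,-25],[0,0,-25],[0,0,-25],[0,0,-25],[0,0,-25]],"hand":[8,8,8,8,8,8,8,8]}'; python3 -c "
from h import *
s=read_state();print(s['position'],s['joints'])"
```

```text
clock: 1.1
position: [411.3, -184.9, 296.9]
ee_rot: [0.092, 0.996, 0.0, 0.0]
contact_force: [1.1, -1.2, 0.1]
gripper_width: 79.8
grasp_force: 0.0
[ 411.28539727 -184.90760415  296.94526098] [-6.03304219e-02  3.63770370e-02 -2.78089554e-01 -9.45797208e-05
 -1.25622836e+00 -1.69487684e+00]
```

```bash
python3 -m creep '{"translation":[[3,5,1],[7,11,2],[10,17,3],[13,22,3],[13,22,3],[13,22,3]],"delta_rot":[[0,0,0],[0,0,0],[0,0,0],[0,0,0],[0,0,0],[0,0,0]],"hand":[8,8,8,8,8,8]}'; cat > look.py <<'E'
import sys
from h import *
tag=sys.argv[1]; lo,hi=map(float,sys.argv[2:4]); n=sys.argv[4] if len(sys.argv)>4 else "wrist"
s=read_state(); c=get_calibration(n); p,d=get_image(n); _,_,W=cloud(n,p,d,c)
np.savez(tag+".npz",p=p,d=d,**{k:c[k] for k in("intrinsics","xyz","attitude")})
cv2.imwrite(f"pics/{tag}.png",p[:,:,::-1])
print("tcp",s["position"].round(1),"R",R.from_quat(s["ee_rot"]).as_matrix()[:,:2].T.round(4).tolist(),"cam",c["xyz"].round(1), "dvalid",(d>0).mean())
for m,cc,a,Q,r in comps((d>0)&(W[...,2]>lo)&(W[...,2]<hi),W,80):
    (w,h),t=r[1],r[2]; yaw=t if w>h else t-90
    print(cc,a,"rect",np.round(r[0],1),np.round(sorted((w,h)),1),"yaw",round(yaw,1),"z",np.percentile(Q[:,2],[5,50,95]).round(1),p[m].mean(0).round())
E
python3 look.py w1 93 112; python3 - <<'E'
from h import *
z=np.load("w1.npz"); _,d,W=cloud("",z["p"],z["d"],z)
for lo,hi in[(128,140),(6,14),(110,119)]:
  for m,cc,a,Q,r in comps((d>0)&(W[...,2]>lo)&(W[...,2]<hi),W,10): print(lo,cc,a,np.round(r[0],1),np.round(r[1],1),round(r[2],1),np.median(Q[:,2]).round(1))
E
```

```text
clock: 1.85
position: [540.7, 33.6, 325.9]
ee_rot: [0.092, 0.996, -0.0, -0.001]
contact_force: [-0.5, 0.1, 0.8]
gripper_width: 80.2
grasp_force: 0.0
tcp [540.7  33.6 325.9] R [[-0.9832, 0.1824, 0.0018], [0.1824, 0.9832, -0.0009]] cam [476.6  46.5 468.2] dvalid 0.9960683186848959
[261. 165.] 11890 rect [550.2  38. ] [ 90.2 236.5] yaw -10.9 z [102.2 103.5 104.8] [165. 169. 165.]
128 [262. 175.] 401 [549.9  38.6] [ 9.2 58.9] 79.5 133.4
6 [262.  77.] 88 [430.2  62.5] [41.4  4.4] 77.5 9.4
6 [ 81. 149.] 186 [ 482.9 -234.6] [ 3.4 95.1] 80.0 9.9
6 [493. 192.] 144 [674.7 403.5] [22.  60.5] 61.0 9.9
6 [ 78. 229.] 210 [ 608.6 -286.3] [107.5  45.8] 21.6 10.2
6 [149. 218.] 78 [ 610.6 -165.4] [64.4 28.8] 58.4 9.8
6 [408. 265.] 11 [781.1 259.9] [15.   4.9] 59.9 6.3
6 [416. 265.] 10 [783.8 273.3] [11.1  4.4] 44.5 6.6
6 [433. 268.] 13 [794.9 301.6] [17.   4.1] 29.3 6.4
6 [418. 271.] 10 [798.2 277. ] [ 5.5 12.5] 89.3 6.3
6 [422. 276.] 17 [809.8 282.8] [ 7.1 12.9] 82.4 6.2
6 [428. 281.] 28 [821.3 292.8] [14.1 20.5] 12.2 6.4
6 [ 37. 281.] 37 [ 690.8 -390.7] [20.1  2.7] 69.6 9.8
6 [304. 284.] 27 [786.  7
[... 1616 characters left out ...]
6.8 35.9] 76.9 6.4
6 [285. 313.] 11 [838.6  33. ] [ 4.2 15.5] 89.0 6.3
6 [301. 312.] 23 [844.   61.3] [18.   8.9] 7.0 6.3
6 [323. 317.] 61 [863.5  96.8] [18.7 40.2] 76.4 6.4
6 [206. 314.] 18 [ 813.6 -114. ] [18.2 11.2] 80.2 6.3
6 [252. 314.] 12 [830.4 -29.4] [13.9  6.4] 18.5 6.3
6 [237. 316.] 21 [832.1 -57.5] [12.4 23.8] 8.3 6.5
6 [276. 316.] 18 [842.7  13.5] [13.1 10.3] 24.7 6.3
6 [315. 317.] 27 [859.4  87.7] [17.5 12.2] 40.9 6.5
6 [254. 320.] 10 [844.7 -27.6] [15.1  4. ] 68.9 6.5
6 [189. 323.] 14 [ 826.7 -147.3] [11.4  5.7] 71.8 6.8
6 [425. 346.] 15 [960.3 282.2] [17.6  6.2] 68.8 6.6
110 [262. 107.] 25 [473.   52.6] [5.7 5.6] 53.2 112.8
110 [260. 230.] 19 [625.6  22.7] [5.2 5.3] 79.4 112.1
```

View pics/w1.png

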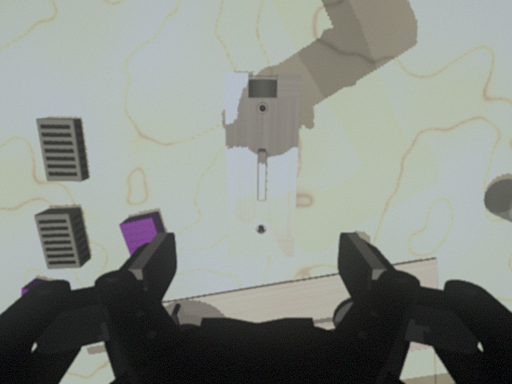

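The wrist picture shows the cover centred at (262,165), cut-out at the top (262,88), and pins at (262,107) and (260,230). That puts the box at about (549.6, 37.8) with yaw -11.0°. I'll descend on the fin.

```bash
python3 -m creep '{"translation":[[0.9,0.4,-5],[0.9,0.4,-11],[0.9,0.4,-16],[0.9,0.4,-18],[0.9,0.4,-18],[0.9,0.4,-18]],"delta_rot":[[0,0,-0.5],[0,0,-0.5],[0,0,-0.5],[0,0,-0.5],[0,0,-0.5],[0,0,-0.5]],"hand":[5,5,5,5,5,5]}'; python3 -c "
from h import *
s=read_state();print(s['position'],s['joints'],R.from_quat(s['ee_rot']).as_matrix()[:2,1])"
```

```text
clock: 2.65
position: [550.6, 36.5, 148.4]
ee_rot: [0.097, 0.995, 0.0, 0.001]
contact_force: [1.0, 0.6, 0.3]
gripper_width: 50.0
grasp_force: 0.0
[550.56686961  36.46903953 148.36936913] [ 3.60259551e-01  3.35574141e-01 -2.92975048e-01  6.50631186e-04
 -9.39546167e-01 -2.12553143e+00] [0.19287463 0.98122292]
```

```bash
python3 -m creep '{"translation":[[0,0.1,-2],[0,0.1,-3.9],[0,0.1,-3.9],[0,0.1,-3.9],[0,0.1,-3.9],[0,0.1,-3.9],[0,0.1,-3.9]],"delta_rot":[[0,0,0],[0,0,0],[0,0,0],[0,0,0],[0,0,0],[0,0,0],[0,0,0]],"hand":[5,5,3,0.5,0.5,0.5,0.5]}'
```

```text
clock: 3.52
position: [551.0, 38.3, 109.6]
ee_rot: [0.096, 0.995, 0.0, 0.002]
contact_force: [-1.0, 0.7, 6.8]
gripper_width: 8.9
grasp_force: 62.1
```

```bash
python3 -m creep '{"translation":[[0,0,0],[0,0,0],[0,0,0.3],[0,0,0.6]],"delta_rot":[[0,0,0],[0,0,0],[0,0,0],[0,0,0]],"hand":[0,0,0,0]}'
```

```text
clock: 4.03
position: [549.0, 38.0, 113.1]
ee_rot: [0.097, 0.995, -0.0, -0.001]
contact_force: [-0.5, 0.5, -3.0]
gripper_width: 8.7
grasp_force: 60.7
```

```bash
python3 -m creep '{"translation":[[0,0,1.5],[0,0,3],[0,0,6],[0,0,11],[0,0,15],[-0.5,4,15],[-1,8,15],[-2,14.7,15]],"delta_rot":[[0,0,0],[0,0,0],[0,0,0],[0,0,0],[0,0,10],[0,0,20],[0,0,30],[0,0,40]],"hand":[0,0,0,0,0,0,0,0]}' && python3 -m creep '{"translation":[[0,0,0],[0,0,0],[0,0,0],[0,0,0],[0,0,0],[0,0,0],[0,0,0],[0,0,0]],"delta_rot":[[0,0,10],[0,0,20],[0,0,30],[0,0,40],[0,0,50],[0,0,60],[0,0,70],[0,0,80]],"hand":[0,0,0,0,0,0,0,0]}'  && python3 -m creep '{"translation":[[0,0,0],[0,0,0],[0,0,0],[0,0,0],[0,0,0],[0,0,0],[0,0,0],[0,0,0]],"delta_rot":[[0,0,10],[0,0,20],[0,0,30],[0,0,40],[0,0,50],[0,0,60],[0,0,60],[0,0,60]],"hand":[0,0,0,0,0,0,0,0]}'; python3 -c "
from h import *
s=read_state();print(s['joints'],R.from_quat(s['ee_rot']).as_matrix()[:2,1])"
```

```text
clock: 5.03
position: [530.3, 180.3, 265.1]
ee_rot: [-0.251, 0.968, 0.0, 0.001]
contact_force: [1.7, 0.5, -3.0]
gripper_width: 8.9
grasp_force: 60.6
clock: 6.02
position: [530.3, 179.8, 264.7]
ee_rot: [0.815, -0.579, -0.0, -0.0]
contact_force: [-0.4, -0.3, -2.6]
gripper_width: 9.4
grasp_force: 60.7
clock: 7.02
position: [530.5, 179.9, 264.2]
ee_rot: [0.995, -0.098, 0.0, -0.0]
contact_force: [0.1, -0.1, -3.0]
gripper_width: 9.1
grasp_force: 60.8
[ 6.16183869e-01  2.52190840e-01 -1.00452903e-01 -1.16565979e-04
 -1.21768277e+00  7.58890491e-01] [-0.19451422 -0.98089961]
```

```bash
python3 -m creep '{"translation":[[0,0,-6],[0,0,-12],[0,0,-18],[0,0,-22],[0,0,-23.5],[0,0,-24.3],[0,0,-24.7],[0,0,-24.7]],"delta_rot":[[0,0,0],[0,0,0],[0,0,0],[0,0,0],[0,0,0],[0,0,0],[0,0,0],[0,0,0]],"hand":[0,0,0,0,0,0,0,0]}' && python3 -m creep '{"translation":[[0,0,-0.3],[0,0,-0.5],[0,0,-0.6],[0,0,-0.6]],"delta_rot":[[0,0,0],[0,0,0],[0,0,0],[0,0,0]],"hand":[0,0,0,0]}'
```

```text
clock: 8.02
position: [531.4, 180.4, 17.9]
ee_rot: [0.995, -0.096, 0.001, -0.001]
contact_force: [0.9, 0.2, -3.9]
gripper_width: 9.3
grasp_force: 60.6
clock: 8.52
position: [530.7, 180.0, 10.8]
ee_rot: [0.995, -0.096, -0.0, 0.0]
contact_force: [-1.1, 1.0, -2.3]
gripper_width: 8.8
grasp_force: 60.9
```

```bash
python3 -m creep '{"translation":[[0,0,-0.1],[0,0,-0.1],[0,0,-0.1],[0,0,-0.1],[0,0,2],[0,0,7]],"delta_rot":[[0,0,0],[0,0,0],[0,0,0],[0,0,0],[0,0,0],[0,0,0]],"hand":[1.5,3,4,4,6,8]}' && python3 -m creep '{"translation":[[0,0,6],[0,-5,12],[-2,-10,18],[-4,-16,22],[-6,-22,24],[-8,-28,25],[-10,-34,25],[-10,-40,25]],"delta_rot":[[0,0,0],[0,0,0],[0,0,0],[0,0,0],[0,0,0],[0,0,0],[0,0,0],[0,0,0]],"hand":[8,8,8,8,8,8,8,8]}' && python3 -m creep '{"translation":[[0,-6,0],[0,-6.5,0],[0,-6.5,0]],"delta_rot":[[0,0,0],[0,0,0],[0,0,0]],"hand":[8,8,8]}'; python3 look.py w2 12 60; python3 look.py s2 3 40 side
```

```text
clock: 9.28
position: [529.1, 178.9, 79.3]
ee_rot: [0.995, -0.097, -0.002, 0.002]
contact_force: [0.8, 0.3, 0.9]
gripper_width: 74.5
grasp_force: 0.0
clock: 10.28
position: [435.6, -179.0, 329.8]
ee_rot: [0.995, -0.096, 0.001, -0.0]
contact_force: [1.2, -0.3, 0.6]
gripper_width: 79.7
grasp_force: 0.0
clock: 10.65
position: [436.4, -242.7, 328.2]
ee_rot: [0.995, -0.097, -0.0, -0.0]
contact_force: [-0.1, 0.8, 0.7]
gripper_width: 80.3
grasp_force: 0.0
tcp [ 436.4 -242.7  328.2] R [[0.9811, -0.1934, -0.0006], [-0.1934, -0.9811, -0.0003]] cam [ 501.7 -254.7  470.3] dvalid 0.996002197265625
[179.  24.] 2134 rect [ 636.6 -173.6] [56.8 61.5] yaw 1.7 z [22.1 33.5 35.1] [126.  71. 142.]
[279.  27.] 2312 rect [ 603.4 -305.7] [56.  65.2] yaw -8.8 z [29.8 33.6 35.1] [108. 107. 100.]
[43. 35.] 368 rect [653.3   6.8] [ 3.4 19.6] yaw -10.9 z [14.3 38.3 57.9] [70. 66. 64.]
[56. 62.] 632 rect [626.8  23.4] [20.  85.4] yaw 80.0 z [14.2 35.9 56.7] [70. 67. 64.]
[398.  96.] 1014 rect [ 486.  -462.1] [ 42.8 118.6] yaw -22.6 z [16.  36.4 58. ] [133. 138. 136.]
[436. 107.] 1105 rect [ 457.8 -498.1] [31.7 74
[... 1349 characters left out ...]
.7 150.1] yaw -81.6 z [ 3.9 32.4 38.1] [68. 45. 73.]
[319. 178.] 475 rect [ 489.5 -276.5] [117.5 137.4] yaw -22.7 z [ 3.6 21.4 26.1] [60. 60. 54.]
[265. 234.] 1497 rect [556.2  34.2] [123.5 275.5] yaw -10.4 z [ 5.  13.2 39.2] [76. 73. 68.]
[191. 243.] 133 rect [737.5 181.8] [38.2 57.6] yaw 17.6 z [ 5.  23.  38.9] [75. 71. 62.]
[254. 269.] 1900 rect [535.2 179.5] [106.7 247.4] yaw -12.5 z [ 3.4  6.2 24.1] [113. 108. 101.]
[445. 293.] 1024 rect [ 8.  20.7] [170.3 204.8] yaw -16.9 z [ 4.9 11.2 16.2] [87. 83. 71.]
[160. 319.] 204 rect [678.  428.7] [47.1 77.4] yaw 50.2 z [ 3.7 21.7 37.8] [72. 71. 65.]
[ 93. 336.] 1484 rect [801.4 574.4] [103.9 215.5] yaw -87.0 z [ 4.6  9.6 22. ] [107. 103.  97.]
```

```bash
python3 -m creep '{"translation":[[5,-2,0],[10,-4,0],[14,-5.7,0],[14,-5.7,0],[14,-5.7,0]],"delta_rot":[[0,0,2],[0,0,2],[0,0,2],[0,0,2],[0,0,2]],"hand":[8,8,8,8,8]}';  python3 look.py w3 28 45
```

```text
clock: 11.38
position: [576.7, -298.1, 328.4]
ee_rot: [0.997, -0.078, -0.0, -0.0]
contact_force: [-0.6, -0.5, 0.0]
gripper_width: 80.0
grasp_force: 0.0
tcp [ 576.7 -298.1  328.4] R [[0.9878, -0.1558, -0.0007], [-0.1558, -0.9878, -0.0001]] cam [ 642.5 -307.6  470.6] dvalid 0.9959716796875
[128.  10.] 180 rect [ 794.3 -155.4] [21.9 31.7] yaw 88.0 z [31.2 35.7 41.7] [55. 55. 53.]
[307.  30.] 2641 rect [ 737.9 -391.3] [56.  84.9] yaw -24.3 z [32.  33.7 35.1] [148.  85. 165.]
[164. 116.] 2631 rect [ 654.5 -172.9] [56.3 95.9] yaw 2.1 z [31.9 33.6 35. ] [141.  87. 157.]
[260. 125.] 2521 rect [ 618.8 -307.9] [56.3 95.1] yaw -9.0 z [32.  33.6 35. ] [123. 123. 114.]
[ 43. 137.] 130 rect [657.5   9.3] [13.2 25.8] yaw 27.8 z [29.6 37.6 44.2] [84. 81. 78.]
[ 54. 154.] 185 rect [635.1  14. ] [18.8 74.9] yaw 64.1 z [28.7 37.7 44.4] [87. 84. 80.]
[ 48. 204.] 2330 rect [552.7  38.7] [57.8 96.1] yaw -11.0 z [31.6 37.4 38.9] [93. 93. 85.]
[364. 198.] 243 rect [ 482.7 -456.4] [29.2 79.2] yaw -48.9 z [28.9 36.9 44.3] [146. 151. 151.]
[395. 222.] 307 rect [ 442.2 -492.5] [25.4 70.3] yaw -48.6 z [28.9 36.6 44.5] [124. 130. 123.]
[ 60. 248.] 318 rect [483.3  49.2] [19.  86.3] yaw 66.2 z [29.  36.6 44.2] [90. 85. 82.]
```

```bash
python3 -m creep '{"translation":[[2,-0.5,-6],[4.2,-1,-12],[4.2,-1,-18],[4.2,-1,-24],[4.2,-1,-27],[4.2,-1,-27],[4.2,-1,-27]],"delta_rot":[[0,0,0],[0,0,0],[0,0,0],[0,0,0],[0,0,0],[0,0,0],[0,0,0]],"hand":[8,8,8,8,8,8,8]}'
```

```text
clock: 12.3
position: [620.0, -309.7, 61.5]
ee_rot: [0.997, -0.079, 0.002, 0.001]
contact_force: [-0.2, -0.1, 0.2]
gripper_width: 80.1
grasp_force: 0.0
```

```bash
python3 -m creep '{"translation":[[0,0.1,-3],[0,0.1,-5],[0,0.1,-5.4],[0,0.1,-5.4],[0,0.1,-5.4],[0,0.1,-5.4],[0,0.1,-5.4],[0,0.1,-5.4]],"delta_rot":[[0,0,0],[0,0,0],[0,0,0],[0,0,0],[0,0,0],[0,0,0],[0,0,0],[0,0,0]],"hand":[8,8,8,6.5,5,5,5,5]}' && python3 -m creep '{"translation":[[0,0,0],[0,0,1],[0,0,4],[0,0,8]],"delta_rot":[[0,0,0],[0,0,0],[0,0,0],[0,0,0]],"hand":[4,4,4,4]}'
```

```text
clock: 13.3
position: [619.9, -308.9, 6.1]
ee_rot: [0.997, -0.079, 0.001, 0.0]
contact_force: [1.0, 0.7, 5.7]
gripper_width: 55.2
grasp_force: 67.1
clock: 13.8
position: [616.8, -307.9, 83.0]
ee_rot: [0.997, -0.079, -0.003, -0.001]
contact_force: [0.6, -0.1, -2.2]
gripper_width: 54.9
grasp_force: 66.1
```

```bash
python3 -m creep '{"translation":[[0,3,5],[-1,8,9],[-2,14,9],[-3,20,9],[-4,26,9],[-6,32,9],[-6.8,34.6,9],[-6.8,34.6,9]],"delta_rot":[[0,0,0],[0,0,-2],[0,0,-2],[0,0,-2],[0,0,-2],[0,0,-2],[0,0,-2],[0,0,-2]],"hand":[4,4,4,4,4,4,4,4]}' && python3 look.py w4 34 45 && python3 -c "
from h import *
z=np.load('w4.npz')
for lo,hi in[(95,105),(105,120),(8,14),(135,150),(155,200)]:
  _,d,W=cloud('',z['p'],z['d'],z)
  for m,cc,a,Q,r in comps((d>0)&(W[...,2]>lo)&(W[...,2]<hi)&(W[...,0]>300),W,25): print(lo,cc,a,np.round(r[0],1),np.round(r[1],1),round(r[2],1),np.median(Q[:,2]).round(1))
"
```

```text
clock: 14.8
position: [549.3, 39.1, 174.1]
ee_rot: [0.995, -0.095, -0.001, 0.0]
contact_force: [0.3, -0.2, -3.3]
gripper_width: 54.7
grasp_force: 66.1
tcp [549.3  39.1 174.1] R [[0.982, -0.189, -0.0017], [-0.189, -0.982, 0.0002]] cam [614.9  27.5 316.2] dvalid 0.9959920247395834
[78. 16.] 320 rect [718.5 165.8] [10.9 40.5] yaw -70.6 z [34.6 39.6 44.4] [92. 88. 77.]
[475.  16.] 446 rect [ 655.6 -171.7] [22.9 55.4] yaw 67.4 z [34.1 34.5 35.4] [155.  72. 181.]
[475.  46.] 502 rect [ 630.7 -171.6] [35.2 37.5] yaw 46.8 z [34.1 34.5 35.4] [157.  76. 184.]
[494.  61.] 97 rect [ 614.8 -189.5] [13.3 16.8] yaw 86.7 z [34.  34.4 35.3] [157.  78. 183.]
[257. 139.] 1348 rect [589.   32.3] [20.8 55.6] yaw 79.2 z [36.  37.5 38.7] [148. 148. 139.]
[126. 220.] 313 rect [532.8 180.1] [ 9.4 57.3] yaw -10.6 z [34.1 34.7 35.6] [224. 220. 208.]
95 [255.  42.] 27 [659.   19.8] [4.5 8.3] 0.3 95.4
95 [258.  91.] 3421 [627.2  23.9] [83.9 19.7] 79.1 98.5
105 [258.  90.] 116 [627.3  23.9] [7.4 7.1] 78.8 111.5
8 [97. 21.] 151 [721.9 161.1] [11.4 39.2] 37.3 11.0
8 [429.  42.] 313 [ 643.7 -144.9] [76.7  3. ] 2.5 11.3
8 [225.  61.] 1052 [665.8  48.8] [36.2 27.5] 79.1 9.5
8 [292.  61.] 1018 [654.  -13.1] [36.9 27.4] 79.1 9.5
8 [258. 124.] 2680 [595.9  30. ] [99.6 44.5] 79.1 9.5
8 [138. 210.] 129 [532.3 176.3] [ 8.2 59.8] 86.0 10.9
8 [509. 217.] 75 [ 451.5 -227.1] [ 2.8 27. ] 78.2 10.2
155 [256. 156.] 1257 [595.7  31.9] [54.4  1.2] 79.4 188.3
155 [180. 239.] 283 [566.6  70.4] [ 5.2 17.1] 28.9 193.8
155 [333. 239.] 290 [553.3   5.5] [16.4  4.5] 44.6 193.7
```

View pics/w4.png

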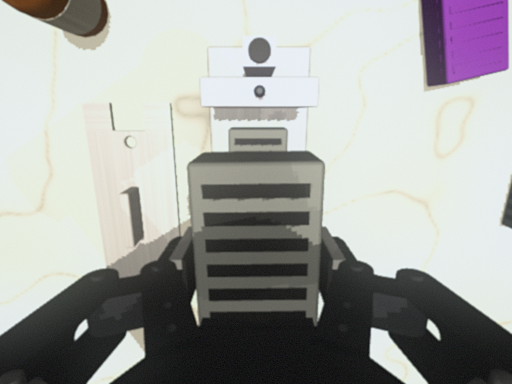

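The picture shows the held cassette centred over the box, with the low cassette's end at (257,139) and the cheek and pin at (258,91). The cover lies at the left, its cut-out on the button side. I'll lower the cassette with a small correction.

```bash
python3 -m creep '{"translation":[[0.17,-0.1,-3],[0.17,-0.1,-6],[0.17,-0.1,-9],[0.17,-0.1,-11],[0.17,-0.1,-12.3],[0.17,-0.1,-12.7],[0.17,-0.1,-12.7]],"delta_rot":[[0,0,0],[0,0,0],[0,0,0],[0,0,0],[0,0,0],[0,0,0],[0,0,0]],"hand":[4,4,4,4,4,4,4]}'
```

```text
clock: 15.72
position: [552.8, 36.2, 47.8]
ee_rot: [0.995, -0.097, 0.0, -0.0]
contact_force: [0.5, 0.0, -2.3]
gripper_width: 55.2
grasp_force: 66.2
```

```bash
python3 -m creep '{"translation":[[0,0,-0.2],[0,0,-0.3],[0,0,-0.3]],"delta_rot":[[0,0,0],[0,0,0],[0,0,0]],"hand":[4,4,4]}'
```

```text
clock: 16.1
position: [552.5, 36.6, 44.7]
ee_rot: [0.995, -0.096, 0.0, -0.0]
contact_force: [0.9, -0.5, -3.5]
gripper_width: 54.9
grasp_force: 66.2
```

```bash
cat > chk.py <<'E'
import sys
from h import *
# project clouds into box frame; print held/placed cassette edges relative to +x cheek
z=np.load(sys.argv[1]+".npz"); _,d,W=cloud('',z['p'],z['d'],z)
ok=d>0
def rect(lo,hi,n=200):
  for m,cc,a,Q,r in comps(ok&(W[...,2]>lo)&(W[...,2]<hi)&(abs(W[...,0]-550)<120)&(abs(W[...,1]-38)<70),W,n):
    L=(Q[:,:2]-[550.6,38.6])@np.array([[.9816,.1908],[-.1908,.9816]])
    print(lo,hi,cc,a,"local x",np.percentile(L[:,0],[1,50,99]).round(1),"y",np.percentile(L[:,1],[1,50,99]).round(1),"z",np.percentile(Q[:,2],[5,50,95]).round(1),"yaw",round(r[2],1))
for a in sys.argv[2:]: rect(*map(float,a.split(',')))
E
python3 look.py w5 300 310; python3 chk.py w5 94,104 106,120 66,80 40,66 34,40 8,11
```

```text
tcp [552.5  36.6  44.7] R [[0.9814, -0.1919, 0.0004], [-0.1919, -0.9814, -0.0002]] cam [617.7  24.7 186.9] dvalid 0.9959208170572916
94.0 104.0 [253.  75.] 20897 local x [68.2 78.2 87.6] y [-40.7   0.5  40.8] z [97.5 98.6 99.6] yaw 78.9
94.0 104.0 [128. 294.] 2841 local x [-8.1  9.9 16.5] y [26.1 43.9 58.1] z [ 95.2 101.4 103.7] yaw 16.0
94.0 104.0 [386. 294.] 2841 local x [-8.3  9.8 16.3] y [-59.5 -45.2 -27.3] z [ 95.2 101.4 103.7] yaw 51.5
106.0 120.0 [253.  72.] 842 local x [74.1 77.4 81.4] y [-3.6  0.   3.6] z [108.5 111.7 114.2] yaw 1.5
106.0 120.0 [166. 294.] 787 local x [15.  19.6 20.5] y [17.9 24.2 34.4] z [111.5 116.5 119.6] yaw 5.1
106.0 120.0 [347. 294.] 800 local x [14.8 19.5 20.4] y [-35.8 -25.5 -19.2] z [111.5 116.6 119.7] yaw 62.3
106.0 120.0 [ 78. 325.] 3006 local x [-9.  12.8 15.5] y [47.6 51.  61.5] z [106.7 113.2 119.5] yaw 79.4
106.0 120.0 [442. 306.] 1850 local x [ 9.3 14.3 15.4] y [-63.  -53.7 -48.9] z [106.9 113.9 119.5] yaw 17.5
106.0 120.0 [256. 321.] 733 local x [11.6 12.6 13.4] y [-16.   -0.3  14.5] z [116.9 118.6 119.8] yaw 78.9
106.0 120.0 [423. 356.] 1166 local x [-9.5 -5.1  6.5] y [-59.4 -51.5 -48.8] z [106.7 112.  119.6] yaw 23.9
66.0 80.0 [254.  30.] 730 local x [95.6 95.9 96.4] y [-11.6   0.1  11.8] z [66.7 73.8 79.4] yaw 79.5
66.0 80.0 [256. 238.] 21628 local x [-22.7  15.4  49.1] y [-32.4  -0.5  31.3] z [70.9 72.2 73.5] yaw 79.4
40.0 66.0 [255.  37.] 213 local x [95.7 96.  96.3] y [-11.8  -0.6  11.7] z [60.7 63.2 65.9] yaw 79.1
40.0 66.0 [256. 155.] 947 local x [48.9 49.2 49.6] y [-26.4  -0.   25.9] z [42.1 54.9 65. ] yaw 79.6
8.0 11.0 [318.  21.] 1861 local x [107.2 115.4 124.5] y [-48.8 -34.2 -18.6] z [ 8.5  9.5 10.6] yaw 78.9
8.0 11.0 [196.  31.] 824 local x [107.2 110.8 116.4] y [18.8 31.9 49.1] z [ 8.4  9.6 10.6] yaw 79.6
8.0 11.0 [256. 144.] 7389 local x [-3.5 54.1 67.3] y [-49.1  -0.3  49.1] z [ 8.5  9.5 10.5] yaw 79.1
```

```bash
python3 -m creep '{"translation":[[-0.1,0,0],[-0.1,0,-0.1],[-0.1,0,-0.15],[-0.1,0,-0.15]],"delta_rot":[[0,0,-0.3],[0,0,-0.3],[0,0,-0.3],[0,0,-0.3]],"hand":[4,4,4,4]}'
```

```text
clock: 16.65
position: [551.3, 36.5, 44.1]
ee_rot: [0.995, -0.099, 0.0, 0.0]
contact_force: [-3.4, 1.2, 4.5]
gripper_width: 54.7
grasp_force: 67.2
```

```bash
python3 -m creep '{"translation":[[0,0,0],[0,0,0],[0,0,0.2],[0,0,4],[0,0,9],[-1,-4,14],[-3,-9,15],[-4,-15,15]],"delta_rot":[[0,0,0],[0,0,0],[0,0,0],[0,0,0],[0,0,0],[0,0,0],[0,0,0],[0,0,0]],"hand":[5.8,6.5,7.5,8,8,8,8,8]}' && python3 -m creep '{"translation":[[-2,-6,0],[-3,-12,0],[-3.2,-15,0],[-3.2,-15,0],[-3.2,-15,0]],"delta_rot":[[0,0,0],[0,0,0],[0,0,0],[0,0,0],[0,0,0]],"hand":[8,8,8,8,8]}'; python3 look.py w6 15 45
```

```text
clock: 17.65
position: [511.5, -114.4, 195.1]
ee_rot: [0.995, -0.098, 0.002, -0.0]
contact_force: [1.2, 0.1, -0.6]
gripper_width: 79.9
grasp_force: 0.0
clock: 18.27
position: [479.3, -263.2, 192.8]
ee_rot: [0.995, -0.099, -0.0, -0.0]
contact_force: [0.1, -0.1, -0.2]
gripper_width: 80.5
grasp_force: 0.0
tcp [ 479.3 -263.2  192.8] R [[0.9804, -0.1972, -0.0003], [-0.1972, -0.9804, -0.0002]] cam [ 544.5 -275.4  335. ] dvalid 0.9960428873697916
[132.  34.] 4583 rect [ 638.5 -173.8] [56.5 65.4] yaw 1.9 z [23.7 33.5 34.9] [121.  65. 138.]
[442. 130.] 1640 rect [ 487.5 -462.2] [ 39.  117.7] yaw -27.9 z [17.5 29.9 43.5] [139. 145. 143.]
[492. 158.] 1344 rect [ 450.3 -501.1] [21.4 66. ] yaw -23.9 z [17.  32.5 43.8] [116. 121. 115.]
[256. 171.] 4328 rect [ 479.3 -261.5] [56.7 94.3] yaw -11.5 z [20.2 21.6 22.8] [99. 99. 92.]
[  4. 187.] 335 rect [526.6  15.5] [ 3.5 54.2] yaw -11.1 z [15.6 20.  27.6] [45. 44. 40.]
[ 16. 231.] 561 rect [475.6  21.5] [17.7 37.3] yaw 45.5 z [16.6 29.5 43.4] [77. 73. 70.]
[  6. 259.] 146 rect [443.5  34.3] [ 8.1 19. ] yaw -11.2 z [29.4 39.2 44.5] [55. 55. 51.]
```

```bash
python3 -m creep '{"translation":[[0,0.1,-6],[0,0.1,-12],[0,0.1,-16],[0,0.1,-18],[0,0.1,-18.8],[0,0.1,-18.8],[0,0.1,-18.8],[0,0.1,-18.8]],"delta_rot":[[0,0,0],[0,0,0],[0,0,0],[0,0,0],[0,0,0],[0,0,0],[0,0,0],[0,0,0]],"hand":[8,8,8,8,8,7.5,6,5]}' && python3 -m creep '{"translation":[[0,0,0],[0,0,0],[0,0,0],[0,0,0]],"delta_rot":[[0,0,0],[0,0,0],[0,0,0],[0,0,0]],"hand":[4,4,4,4]}'
```

```text
clock: 19.32
position: [480.5, -262.7, 6.7]
ee_rot: [0.995, -0.099, 0.002, 0.0]
contact_force: [-0.4, 1.6, 5.3]
gripper_width: 54.5
grasp_force: 64.4
clock: 19.82
position: [480.5, -262.7, 6.7]
ee_rot: [0.995, -0.099, 0.002, 0.0]
contact_force: [-1.1, 1.1, 6.3]
gripper_width: 54.8
grasp_force: 64.4
```

```bash
python3 -m creep '{"translation":[[0,0,1],[0,0,5],[0,0,11],[0,3,17],[1,8,18],[3,14,18],[5,20,18],[7,26,18]],"delta_rot":[[0,0,0],[0,0,0],[0,0,0],[0,0,0],[0,0,0],[0,0,0],[0,0,0],[0,0,0]],"hand":[4,4,4,4,4,4,4,4]}' && python3 -m creep '{"translation":[[0.1,4.0,0],[0.1,4.0,0],[0.1,4.0,0],[0.1,4.0,-3],[0.1,4,-6]],"delta_rot":[[0,0,0.3],[0,0,0.3],[0,0,0.3],[0,0,0.3],[0,0,0.3]],"hand":[4,4,4,4,4]}'; python3 look.py w7 500 501;python3 chk.py w7 94,104 106,120 66,76 125,146 
```

```text
clock: 20.82
position: [548.6, -2.9, 185.7]
ee_rot: [0.995, -0.099, 0.0, -0.0]
contact_force: [0.8, -0.0, -2.2]
gripper_width: 54.6
grasp_force: 63.8
clock: 21.45
position: [549.6, 34.0, 124.9]
ee_rot: [0.995, -0.098, 0.001, -0.0]
contact_force: [0.5, 0.3, -1.0]
gripper_width: 54.2
grasp_force: 63.9
tcp [549.6  34.  124.9] R [[0.9809, -0.1943, 0.0011], [-0.1943, -0.9809, -0.0008]] cam [614.7  21.9 267.2] dvalid 0.9961446126302084
94.0 104.0 [249.  34.] 619 local x [ 98.3 106.  113.2] y [-7.5  0.1  7.5] z [94.1 94.7 95.8] yaw 79.2
94.0 104.0 [250.  88.] 5633 local x [68.3 78.2 87.7] y [-40.9  -0.8  41. ] z [97.4 98.5 99.6] yaw 79.1
66.0 76.0 [252. 145.] 1180 local x [39.6 44.2 48.4] y [-27.7  -1.1  26.6] z [69.6 71.3 72.5] yaw 78.8
125.0 146.0 [256. 234.] 19682 local x [-35.   10.7  46. ] y [-33.3  -3.6  25.8] z [138.3 139.8 140.9] yaw 78.9
```

```bash
python3 -m creep '{"translation":[[0.26,0.3,-1],[0.26,0.3,-2.5],[0.26,0.3,-3.5],[0.26,0.3,-4.2],[0.26,0.3,-4.2],[0.26,0.3,-4.2]],"delta_rot":[[0,0,0],[0,0,0],[0,0,0],[0,0,0],[0,0,0],[0,0,0]],"hand":[4,4,4,4,4,4]}'; python3 look.py w8 500 501;python3 chk.py w8 97,104 106,120 66,76 78,96.5 
```

```text
clock: 22.25
position: [552.6, 38.5, 83.3]
ee_rot: [0.995, -0.096, 0.0, -0.0]
contact_force: [-0.1, -0.8, -2.0]
gripper_width: 54.2
grasp_force: 63.9
tcp [552.6  38.5  83.3] R [[0.9814, -0.1919, 0.0008], [-0.1919, -0.9814, -0.0003]] cam [617.8  26.6 225.6] dvalid 0.9959157307942709
97.0 104.0 [259.  86.] 9838 local x [68.3 78.2 87.7] y [-40.8  -0.   40.8] z [97.5 98.6 99.6] yaw 79.2
97.0 104.0 [257. 237.] 18329 local x [-32.9  11.4  47.1] y [-25.9   1.1  28.6] z [97.3 98.3 99.4] yaw 79.1
106.0 120.0 [259.  84.] 361 local x [74.2 77.7 81.5] y [-3.5  0.2  3.6] z [108.5 111.5 114.3] yaw 79.1
106.0 120.0 [186. 259.] 721 local x [-8.   9.6 14. ] y [28.2 28.7 41.7] z [106.8 113.3 119.3] yaw 26.4
106.0 120.0 [327. 259.] 721 local x [-7.9  9.5 14. ] y [-39.1 -26.1 -25.6] z [106.8 113.1 119.3] yaw 41.0
66.0 76.0 [264. 151.] 347 local x [47.1 47.8 48.5] y [-27.4  -3.8  25.7] z [66.6 70.3 71.8] yaw 77.8
78.0 96.5 [259.  24.] 2809 local x [ 95.8 102.6 112. ] y [-11.7   0.2  11.9] z [84.3 90.4 95.4] yaw 78.8
78.0 96.5 [256. 156.] 689 local x [47.5 48.  48.2] y [-24.8   1.5  27.1] z [79.6 89.4 96.2] yaw 78.9
```

```bash
python3 -m creep '{"translation":[[0,-0.14,0],[0,-0.14,-0.2],[0,-0.14,-0.35],[0,-0.14,-0.45],[0,-0.14,-0.45]],"delta_rot":[[0,0,0],[0,0,0],[0,0,0],[0,0,0],[0,0,0]],"hand":[4,4,4,4,4]}';python3 look.py w9 500 501;python3 chk.py w9 91,97 97,104 66,76
```

```text
clock: 22.92
position: [552.2, 36.9, 78.7]
ee_rot: [0.995, -0.096, -0.0, 0.0]
contact_force: [-2.0, -0.2, 1.6]
gripper_width: 54.6
grasp_force: 64.2
tcp [552.2  36.9  78.7] R [[0.9814, -0.1919, -0.0001], [-0.1919, -0.9814, 0.0002]] cam [617.5  25.1 220.9] dvalid 0.9962056477864584
91.0 97.0 [255.  15.] 1210 local x [ 98.  104.1 109.1] y [-7.5  0.1  7.6] z [92.9 94.5 95.6] yaw 79.0
91.0 97.0 [256. 236.] 18798 local x [-33.2  12.1  47.5] y [-27.6  -0.2  27. ] z [92.5 93.6 94.7] yaw 78.8
97.0 104.0 [255.  85.] 10648 local x [68.1 78.1 87.6] y [-40.8   0.1  40.9] z [97.5 98.6 99.6] yaw 78.9
97.0 104.0 [193. 251.] 256 local x [-8.5  9.7 13.9] y [26.6 27.  33.2] z [ 97.3 100.6 103.7] yaw 79.4
97.0 104.0 [320. 251.] 250 local x [-8.5  9.4 13.8] y [-33.9 -27.6 -27.3] z [ 97.3 100.6 103.6] yaw 78.2
66.0 76.0 [255.  49.] 216 local x [95.7 96.  96.2] y [-11.7   0.3  11.8] z [66.7 71.3 75.5] yaw 79.0
66.0 76.0 [260. 152.] 345 local x [47.6 47.9 48.5] y [-26.8  -3.2  25.4] z [66.6 70.3 75.5] yaw 78.4
```

```bash
python3 -m creep '{"translation":[[0,0,0],[0,0,0],[0,0,0.2],[0,0,4],[0,0,9],[-1,3,14],[-3,8,19],[-6,13,22]],"delta_rot":[[0,0,0],[0,0,0],[0,0,0],[0,0,0],[0,0,0],[0,0,0],[0,0,0],[0,0,0]],"hand":[5.8,6.5,7.5,8,8,8,8,8]}' && python3 -m creep '{"translation":[[-2,2,2],[-2,2,2],[-2,2,2]],"delta_rot":[[0,0,0],[0,0,0],[0,0,0]],"hand":[8,8,8]}'; python3 look.py w10 2.5 9; python3 -c "
from h import *
z=np.load('w10.npz');_,d,W=cloud('',z['p'],z['d'],z)
for m,cc,a,Q,r in comps((d>0)&(W[...,2]>26)&(W[...,2]<40),W,80): print(cc,a,np.round(r[0],1),np.round(r[1],1),round(r[2],1))"
python3 chk.py w10 91,97 97,104 108,116
```

```text
clock: 23.98
position: [498.3, 157.7, 294.1]
ee_rot: [0.995, -0.097, 0.001, -0.001]
contact_force: [1.3, 0.6, -0.9]
gripper_width: 80.3
grasp_force: 0.0
clock: 24.35
position: [478.0, 176.2, 311.0]
ee_rot: [0.995, -0.097, -0.001, 0.0]
contact_force: [0.6, -0.1, -0.5]
gripper_width: 79.8
grasp_force: 0.0
tcp [478.  176.2 311. ] R [[0.9813, -0.1922, -0.001], [-0.1922, -0.9813, 0.0007]] cam [543.4 164.4 453.2] dvalid 0.9960734049479166
[74. 49.] 93 rect [675.8 402.7] [18.4 56.5] yaw -28.0 z [3.  6.5 8.7] [101. 102.  94.]
[310.  43.] 93 rect [616.1  73. ] [ 8.6 40.8] yaw -10.9 z [3.8 8.2 8.9] [147. 148. 145.]
[247. 116.] 8795 rect [533.2 181. ] [ 90.2 235. ] yaw -11.1 z [3.1 4.5 5.8] [178. 186. 189.]
[308. 117.] 98 rect [521.   88.4] [14.3 38.7] yaw -11.3 z [5.2 8.4 8.9] [162. 166. 161.]
[306. 153.] 113 rect [468.8 100. ] [11.3 62.5] yaw -11.1 z [3.8 8.2 9. ] [157. 160. 153.]
[495.   5.] 343 [ 609.6 -162.9] [39.6 15.3] 76.9
[61. 45.] 337 [678. 407.] [29.8 62.9] 62.7
[345.  30.] 220 [618.7  28.3] [84.8 18.7] 66.1
[326.  85.] 267 [557.5  66. ] [ 3.4 94.2] 78.8
[247. 120.] 328 [532.4 181.1] [ 9.9 58.6] 78.6
[333. 139.] 85 [484.2  54.9] [18.1 84.1] 2.2
[417. 368.] 202 [ 47.2 -37.6] [74.  15.5] 50.6
91.0 97.0 [362.  80.] 4168 local x [-46.9   2.7  46.8] y [-26.8   0.7  27.6] z [92.2 93.6 95. ] yaw 79.0
97.0 104.0 [369.   8.] 1164 local x [68.1 75.2 82.9] y [-40.6   3.   41.7] z [ 97.4  98.6 100. ] yaw 78.9
97.0 104.0 [357. 150.] 1095 local x [-87.4 -77.4 -67.8] y [-40.6   2.4  41.5] z [97.3 98.5 99.8] yaw 78.9
```

View pics/w10.png

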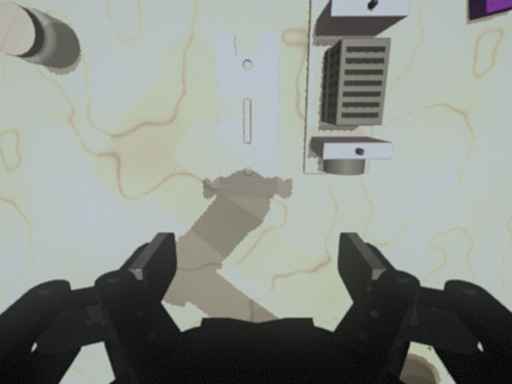

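The image shows the cover flat at (247,116), cut-out toward the button end, and the cassette stack squarely between the cheeks at (362,80). I'll re-grasp the fin.

```bash
python3 -m creep '{"translation":[[3,0.3,-5],[5.5,0.5,-11],[5.5,0.5,-17],[5.5,0.5,-22],[5.5,0.5,-26],[5.5,0.5,-26],[5.5,0.5,-26]],"delta_rot":[[0,0,0],[0,0,0],[0,0,0],[0,0,0],[0,0,0],[0,0,0],[0,0,0]],"hand":[5,5,5,5,5,5,5]}'; python3 look.py w11 26 40|sed -n '1p;/rect \[5[23]/p'
```

```text
clock: 25.28
position: [534.4, 181.5, 52.6]
ee_rot: [0.995, -0.097, 0.001, -0.0]
contact_force: [0.3, 0.6, 1.1]
gripper_width: 50.0
grasp_force: 0.0
tcp [534.4 181.5  52.6] R [[0.9813, -0.1925, 0.0014], [-0.1925, -0.9813, -0.0006]] cam [599.4 169.5 194.9] dvalid 0.9964243570963541
[260. 226.] 1621 rect [532.5 180.7] [10. 60.] yaw -11.1 z [32.5 34.3 35.4] [142. 138. 129.]
```

```bash
python3 -m creep '{"translation":[[-0.1,-0.05,-2],[-0.1,-0.05,-3.8],[-0.1,-0.05,-4.1],[-0.1,-0.05,-4.1],[-0.1,-0.05,-4.1],[-0.1,-0.05,-4.1],[-0.1,-0.05,-4.1],[-0.1,-0.05,-4.1]],"delta_rot":[[0,0,0],[0,0,0],[0,0,0],[0,0,0],[0,0,0],[0,0,0],[0,0,0],[0,0,0]],"hand":[5,5,4,2,0,0,0,0]}' && python3 -m creep '{"translation":[[0,0,0],[0,0,1],[0,0,4],[0,0,10],[0,0,15],[0,0,18],[0,0,18]],"delta_rot":[[0,0,0],[0,0,0],[0,0,0],[0,0,0],[0,0,0],[0,0,0],[0,0,0]],"hand":[0,0,0,0,0,0,0]}'
```

```text
clock: 26.32
position: [533.0, 181.5, 12.3]
ee_rot: [0.995, -0.096, 0.001, -0.001]
contact_force: [-1.1, 0.2, 5.3]
gripper_width: 8.8
grasp_force: 62.1
clock: 27.2
position: [533.0, 181.9, 193.2]
ee_rot: [0.995, -0.097, 0.002, -0.002]
contact_force: [-0.1, -0.4, -3.9]
gripper_width: 8.7
grasp_force: 60.8
```

```bash
python3 -m creep '{"translation":[[0.6,-5,0],[1.2,-10,0],[1.8,-14.3,0],[1.8,-14.3,0],[1.8,-14.3,-2],[1.8,-14.3,-4],[1.8,-14.3,-4]],"delta_rot":[[0,0,0],[0,0,0],[0,0,0],[0,0,0],[0,0,0],[0,0,0],[0,0,0]],"hand":[0,0,0,0,0,0,0]}'; python3 look.py w12 500 501; python3 look.py sc12 500 501 scene; python3 look.py sd12 500 501 side; python3 chk.py w12 94,104 108,118 132,155; python3 chk.py sc12 137,150; python3 chk.py sd12 137,150
```

```text
clock: 28.08
position: [547.8, 38.1, 147.4]
ee_rot: [0.995, -0.096, -0.004, 0.001]
contact_force: [-0.0, -0.2, -3.4]
gripper_width: 8.9
grasp_force: 60.6
tcp [547.8  38.1 147.4] R [[0.9814, -0.1921, -0.007], [-0.1921, -0.9814, 0.0031]] cam [614.1  26.5 289.1] dvalid 0.9960225423177084
tcp [549.1  38.3 149. ] R [[0.9815, -0.1915, -0.0036], [-0.1915, -0.9815, 0.002]] cam [1060.7 -801.9 1331.6] dvalid 0.9962514241536459
tcp [550.   38.5 150.1] R [[0.9815, -0.1914, -0.0011], [-0.1914, -0.9815, 0.0008]] cam [ 204.9  907.2 1047.3] dvalid 0.9959309895833334
94.0 104.0 [256.  37.] 480 local x [ 98.4 106.2 113.4] y [-7.2  0.   7.4] z [94.1 94.8 95.8] yaw 56.6
94.0 104.0 [257.  89.] 313 local x [69.8 75.2 83.9] y [-7.3 -0.5  6.9] z [97.6 98.7 99.9] yaw 34.6
132.0 155.0 [257. 128.] 38720 local x [-18.1  55.3 111. ] y [-44.3  -0.3  44.2] z [137.9 139.1 140.3] yaw 78.8
132.0 155.0 [256. 313.] 292 local x [-59.4 -54.4 -45.6] y [-9.2  0.2  9.5] z [139.  139.9 140.9] yaw 80.2
137.0 150.0 [252. 174.] 1046 local x [-118.1   17.4  113.4] y [-46.8 -12.7  43.2] z [137.8 141.2 145.5] yaw 79.0
137.0 150.0 [270. 204.] 1522 local x [-118.3  -29.4  112.4] y [-44.3  11.4  46.2] z [140.  143.6 146.7] yaw 79.5
```

View pics/w12.png

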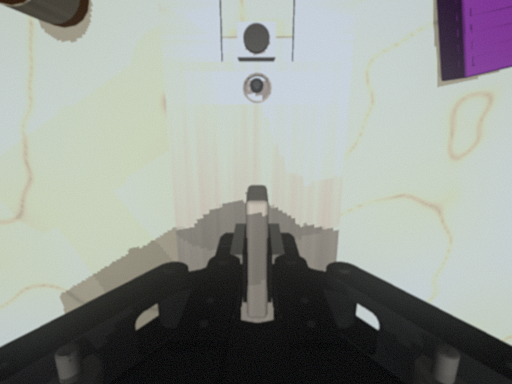

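The image shows the cover over the box with pin and button visible through the hole (257,87) and cut-out (256,38). The arm was still settling, so I'll re-measure the hole against the pin.

```bash
cat > hole.py <<'E'
import sys
from h import *
n=sys.argv[1]; z=np.load(n+".npz"); _,d,W=cloud('',z['p'],z['d'],z); ok=d>0
A=np.array([[.9816,.1908],[-.1908,.9816]]); L=(W[...,:2]-[550.6,38.6])@A
pl=ok&(abs(L[...,0])<125)&(abs(L[...,1])<50)&(W[...,2]>float(sys.argv[2]))
zt=np.median(W[pl][:,2]); m=ok&(abs(W[...,2]-zt)<4)&(abs(L[...,1])<50)&(L[...,0]<125)&(L[...,0]>-30)
Q=W[m]; f=np.linalg.lstsq(np.c_[(Q[:,:2]-[550.6,38.6])@A,np.ones(len(Q))],Q[:,2],rcond=None)[0]; print("plane top z at centre",f[2].round(2),"slope x,y mrad",(f[:2]*1e3).round(1))
K=z["intrinsics"]; Rm=R.from_quat(z["attitude"]).as_matrix()
def ray(u,v,h):
    q=np.c_[(u-K[0,2])/K[0,0],(v-K[1,2])/K[1,1],np.ones(len(u))]@Rm.T; X=z["xyz"]+q*((h-z["xyz"][2])/q[:,2])[:,None]; return (X[:,:2]-[550.6,38.6])@A
cs,h=cv2.findContours(m.astype(np.uint8),cv2.RETR_CCOMP,cv2.CHAIN_APPROX_NONE)
for c,hh in zip(cs,h[0]):
    if hh[3]<0 or cv2.contourArea(c)<150: continue
    l=ray(c[:,0,0].astype(float),c[:,0,1].astype(float),zt); print("hole centre",((l.max(0)+l.min(0))/2).round(2),"size",np.ptp(l,axis=0).round(1))
Lp=L[m]
for a,b in[(0,15),(30,45),(60,70),(78,86)]:
    s=Lp[(Lp[:,0]>a)&(Lp[:,0]<b)]
    if len(s): print("edge y at x",(a+b)/2,s[:,1].min().round(1),s[:,1].max().round(1),"mid",((s[:,1].min()+s[:,1].max())/2).round(2))
s=Lp[abs(Lp[:,1])<12]; print("notch inner edge x (nom 90)",np.percentile(s[:,0],99.5).round(1),"n",len(s))
p=ok&(W[...,2]>104)&(W[...,2]<zt-8)&(abs(L[...,0]-78)<7)&(abs(L[...,1])<7)
if p.any(): print("pin x,y",L[p].mean(0).round(2),p.sum())
E
python3 look.py w13 500 501; python3 hole.py w13 132
```

```text
tcp [550.4  38.6 150.9] R [[0.9815, -0.1913, 0.0003], [-0.1913, -0.9815, 0.0]] cam [615.7  26.8 293.1] dvalid 0.9957834879557291
plane top z at centre 176.59 slope x,y mrad [73.3  1.9]
edge y at x 7.5 -17.0 19.0 mid 1.0
notch inner edge x (nom 90) 26.5 n 348
pin x,y [79.14 -0.8 ] 542
```

```bash
sed -i 's/(W\[...,2\]>float(sys.argv\[2\]))/(W[...,2]>float(sys.argv[2]))\&(W[...,2]<float(sys.argv[2])+20)/' hole.py; python3 hole.py w13 132
```

```text
plane top z at centre 143.01 slope x,y mrad [-0.6 -0.8]
hole centre [77.04  0.96] size [12.4 12.2]
edge y at x 7.5 -44.0 46.2 mid 1.07
edge y at x 37.5 -44.2 46.2 mid 0.98
edge y at x 65.0 -44.2 46.2 mid 1.02
edge y at x 82.0 -44.0 46.1 mid 1.06
notch inner edge x (nom 90) 89.0 n 6368
pin x,y [77.81  0.18] 148
```

```bash
python3 -m creep '{"translation":[[0.07,-0.1,-0.5],[0.07,-0.1,-1.5],[0.07,-0.1,-2],[0.07,-0.1,-2],[0.07,-0.1,-2],[0.07,-0.1,-2]],"delta_rot":[[0,0,0],[0,0,0],[0,0,0],[0,0,0],[0,0,0],[0,0,0]],"hand":[0,0,0,0,0,0]}'; python3 look.py w14 500 501; python3 hole.py w14 114; python3 chk.py w14 107,116.5,20
```

```text
clock: 29.02
position: [551.1, 37.2, 131.0]
ee_rot: [0.995, -0.096, 0.0, -0.0]
contact_force: [0.4, 0.7, -2.4]
gripper_width: 9.0
grasp_force: 60.7
tcp [551.1  37.2 131. ] R [[0.9814, -0.192, 0.0006], [-0.192, -0.9814, -0.0003]] cam [616.3  25.3 273.3] dvalid 0.9960479736328125
plane top z at centre 123.22 slope x,y mrad [-0.7 -0.4]
hole centre [77.73 -0.31] size [12.  12.2]
edge y at x 7.5 -45.4 45.0 mid -0.16
edge y at x 37.5 -45.3 45.1 mid -0.11
edge y at x 65.0 -45.5 44.8 mid -0.37
edge y at x 82.0 -45.5 45.1 mid -0.2
notch inner edge x (nom 90) 89.9 n 6350
pin x,y [77.77  0.1 ] 183
107.0 116.5 [256.  90.] 180 local x [74.3 77.7 81.5] y [-3.4 -0.   3.7] z [108.5 111.4 114.1] yaw 59.8
```

```bash
python3 -m creep '{"translation":[[0,0.03,-0.4],[0,0.03,-0.8],[0,0.03,-1.2],[0,0.03,-1.5],[0,0.03,-1.7],[0,0.03,-1.8],[0,0.03,-1.8]],"delta_rot":[[0,0,0],[0,0,0],[0,0,0],[0,0,0],[0,0,0],[0,0,0],[0,0,0]],"hand":[0,0,0,0,0,0,0]}'; python3 look.py w15 500 501; python3 hole.py w15 96
```

```text
clock: 29.95
position: [550.9, 37.5, 112.8]
ee_rot: [0.995, -0.096, 0.0, -0.0]
contact_force: [0.2, -0.4, -2.9]
gripper_width: 8.5
grasp_force: 60.7
tcp [550.9  37.5 112.8] R [[0.9814, -0.1921, 0.0], [-0.1921, -0.9814, -0.0]] cam [616.2  25.6 255. ] dvalid 0.9958292643229166
plane top z at centre 104.91 slope x,y mrad [-0.8 -0.7]
hole centre [77.49 -0.12] size [12.  12.2]
edge y at x 7.5 -45.3 45.0 mid -0.13
edge y at x 37.5 -45.4 45.2 mid -0.11
edge y at x 65.0 -45.3 45.3 mid -0.01
edge y at x 82.0 -45.3 45.0 mid -0.12
notch inner edge x (nom 90) 89.7 n 6381
```

Both pins are through, with about 1 mm left. I'll lower until contact and release.

```bash
python3 -m creep '{"translation":[[0.02,0,-0.1],[0.02,0,-0.15],[0.02,0,-0.15]],"delta_rot":[[0,0,0],[0,0,0],[0,0,0]],"hand":[0,0,0]}' && python3 -m creep '{"translation":[[0,0,0],[0,0,0],[0,0,0],[0,0,0.5],[0,0,4],[0,0,9],[-2,0,14],[-5,0,18]],"delta_rot":[[0,0,0],[0,0,0],[0,0,0],[0,0,0],[0,0,0],[0,0,0],[0,0,0],[0,0,0]],"hand":[1.5,2.5,3.5,4.5,5,5,5,5]}' && python3 -m creep '{"translation":[[-4,0,3],[-5,0,4],[-5,0,4],[-5,0,4]],"delta_rot":[[0,0,0],[0,0,0],[0,0,0],[0,0,0]],"hand":[8,8,8,8]}'; python3 look.py w16 500 501; python3 hole.py w16 96; python3 chk.py w16 107,116.5,20 98,107 88,96; python3 look.py sc16 500 501 scene
```

```text
clock: 30.38
position: [551.1, 37.5, 111.4]
ee_rot: [0.995, -0.096, 0.0, -0.0]
contact_force: [-0.5, 0.4, -2.7]
gripper_width: 9.1
grasp_force: 60.9
clock: 31.38
position: [501.2, 37.5, 293.7]
ee_rot: [0.995, -0.097, 0.001, -0.0]
contact_force: [0.4, 1.7, 0.8]
gripper_width: 50.0
grasp_force: 0.0
clock: 31.88
position: [451.3, 37.5, 329.9]
ee_rot: [0.995, -0.097, -0.001, 0.0]
contact_force: [-0.3, 0.5, -0.6]
gripper_width: 79.9
grasp_force: 0.0
tcp [451.3  37.5 329.9] R [[0.9813, -0.1923, -0.0021], [-0.1923, -0.9813, 0.0011]] cam [516.9  25.7 472. ] dvalid 0.9960784912109375
plane top z at centre 103.54 slope x,y mrad [-0.1 -0.8]
edge y at x 7.5 -44.7 45.3 mid 0.3
edge y at x 37.5 -44.2 45.3 mid 0.51
edge y at x 65.0 -44.8 44.9 mid 0.04
edge y at x 82.0 -44.5 45.2 mid 0.35
notch inner edge x (nom 90) 87.4 n 1618
107.0 116.5 [239.   8.] 48 local x [74.3 77.  81.3] y [-3.4 -0.2  3.2] z [107.9 111.6 114.2] yaw 17.9
107.0 116.5 [244.  74.] 26 local x [-3.5 10.1 23.8] y [-4.8 -4.8 -4.7] z [107.6 111.7 115.8] yaw 78.9
107.0 116.5 [242. 150.] 32 local x [-80.7 -77.3 -74.4] y [-3.5 -0.5  2.6] z [108.4 111.1 114. ] yaw 78.1
98.0 107.0 [240.  88.] 12824 local x [-114.1   -4.    86.3] y [-43.9  -0.3  44.4] z [102.2 103.5 104.8] yaw 78.9
tcp [451.4  37.5 329.7] R [[0.9813, -0.1924, -0.0026], [-0.1924, -0.9813, 0.0016]] cam [1060.7 -801.9 1331.6] dvalid 0.9960581461588541
```

View pics/w16.png

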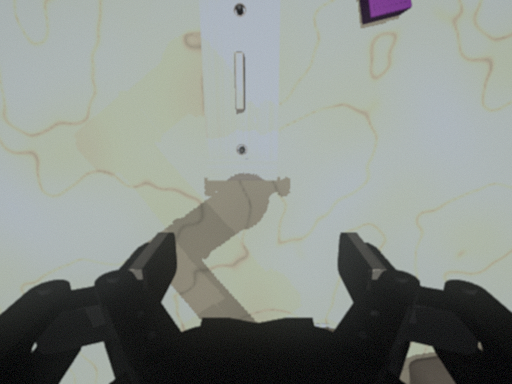

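View pics/sc16.png

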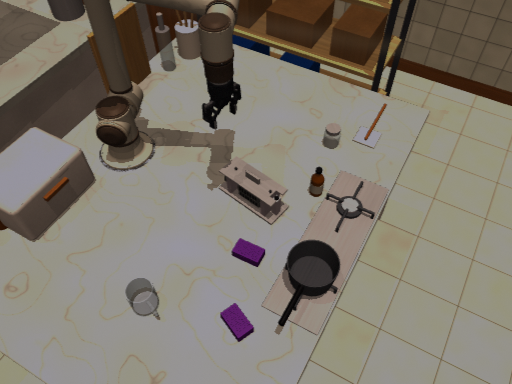

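Both pins show through their holes at (239,10) and (242,150), and the cover lies level at the height it had at the start. The button is free in the cut-out at (278,195), and the jug, jar and spice bottle haven't moved.

```bash
python3 -c "
from bench import *
print(job_done())"
```

```text
the job is handed in; nothing more can be done
None
```

The job is handed in at about 32 s of the 72 s allowed: both cassettes are stacked squarely in the box, and the cover is turned round, level and seated on both pins with the button free; the jug, jar and spice bottle were left where they were.

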